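# Back off the ratchet stop from a row of shakers

### The arm

A 6-joint arm with a two-finger parallel gripper is mounted at the origin on a cart in front of the work surface, level with it; the furniture and walls round the work are solid. World frame = base frame: x ahead of the robot, y to its left, z up, the work surface at z = 0. Lengths are in m, angles in rad, forces in N, time in s.
With the tool pointing down it reaches from about 0.425 to 0.95 m from the base axis. Payload 3.5 kg.
Tool frame: the origin (TCP) lies on the centre line of the jaws, within the pads' length; the fingertips stand 11 mm ahead of it and the grasp point (between the pads) lies 8 mm behind it; y points along the fingers, x is the direction in which the jaws open and shut, and the axes are right-handed (so a half turn about y gives the same grasp; the last joint's range is limited). The gripper opens to 85 mm and grips with 20 to 120 N. Pads are 22 mm wide; open, the fingers measure 114 mm over their backs; the gripper's body (76 mm by 85 mm) begins 54 mm behind the grasp point. The pads swing forward as they close: fully open they stand 13 mm farther back than shut.
Start: joints at [-1.34, 0.286, 1.577, -0, 1.279, -0.15], TCP at [0.251, -0.627, 0.242] pointing down, gripper open.
Joint ranges: [-2.77, 2.77], [-0.9, 2.22], [0.21, 2.48], [-1.53, 4.67], [0.24, 2.81], [-2.84, 2.84]. Speed limits (rad/s): [2.79, 2.79, 3.14, 3.14, 3.14, 3.14].

### API

Orientations are given as a unit quaternion [x, y, z, w].
In Python, from plant import get_state, read_camera, sign_off gives the robot as it stands.
- The arm moves only by the shell command python3 -m inch 'ROWS' [FORCE]. ROWS is JSON, a list of rows, each an object of numbers: "ax", "ay", "az": the turn, a rotation vector about the tool's x, y, z in rad; "x", "y", "z": the shift along the tool's x, y, z in mm; "hand": the closure, from -1 (fully open) to 1 (shut). In form: [{"ax": .., "ay": .., "az": .., "x": .., "y": .., "z": .., "hand": ..}, ...]. A call has 1 to 5 rows; each row shifts and turns the commanded pose from where the row before left it, along the tool's axes as they then stand; what a row does not reach is not made up. A row lasts 1/12 s, in which the tool goes at most 41.7 mm and 7.16 degrees, less where a joint would pass 70% of its speed; a pose out of reach is approached as far as the arm can. A call with a gripper value outside its range is refused whole. The fingers move at their own pace and stop on an object; FORCE is the grip in N (left out, the last holds). Time passes only in rows, so rows that do not move let the fingers close. It gives the time, the measured TCP pose, the force and the opening at its end, in the units of the state.
- get_state(): the state, without advancing time (a new reading comes with each control period).
- read_camera(name): name is "side" or "top"; returns a dict with "img" (400x640x3 uint8, red, green, blue), "fov_y" (degrees; the focal length in pixels is half the picture's height over the tangent of half this angle, whatever the lens; pixels are square), "cx", "cy" (the principal point, pixels), "T" (4x4, takes a point from camera to world coordinates). Camera axes: x right, y down, z forward; pixel columns grow to the right and rows downward; lengths in m; the calibration is good to about 2 mm. A picture is of the moment at which its call begins. There is no depth.
- sign_off(): hands the job in, once; it reports no verdict.
The state is a dict: "time": time; "qpos": joint angles; "dq": joint speeds; "joint_efforts": joint torques, N m; "eef_pos": TCP position; "tcp_rot": TCP orientation; "contact_force": force on the tool from outside, world axes, zero at the start; "wrist_torque": the same for the moment, N m; "opening": opening from 0.0 (shut) to 1.0 (fully open).
Only numpy, scipy, OpenCV 4.12 (cv2) and the standard library are available. Lean on these libraries where they do the work, as an engineer would, in place of code of your own. Each camera call takes 0.05 s, during which the arm holds its last target. There are 200 camera calls.

### The job

The ratchet stop on the packing board is closed up on a row of salt shakers. With the fingertips press its release lever down and, keeping it pressed, push the sliding jaw back along its bar, away from the shakers, until it is fully home against the end block; then let go so that the lever springs up. Only press and push: leave the shakers standing where they are, and do not disturb the other things around.

Things in the scene. Friction and masses are not known exactly. Their poses are not given: they have to be found in the camera images.
- row_stop: the stop's fixed plywood base board, 150 x 420 x 12 mm, turned up to 0.22 rad; origin at its underside on the worktop (z = 0), x across the bar away from the robot, y along the bar, z up. In this frame a toothed steel bar runs along y at x = 45 mm (16 mm wide, tooth tops at z = 50); a fixed end plate 70 mm high stands at y = -192, the row of shakers beside the bar at x = -15.
- jaw (a joint): slide of the aluminium jaw along the bar (m): grows along the board's +y, away from the shakers; 0.163 = home against the end block, starts at 0.005 to 0.045. With the release pressed about 3 N moves it; with the release up a pawl in saw teeth 10 mm apart stops it at the next tooth and lets it move only towards the shakers. Jaw 127 mm long; its plate, top 58 mm above the worktop, is at its -y end.
- release (a joint): hinge of the dark steel release lever on the jaw (rad): 0 = up, its pad sloping up by 0.22 rad towards the shakers; 0.22 = pad level, its top then 62 mm above the worktop; 0.32 = fully down. The pawl clears the teeth above about 0.13. Sprung up: about 3 N at the pad to start, 6 N when level. At the start it may rest anywhere from 0 to 0.13, the pawl part-way up a tooth.
- release_pad (a point): the place to press on the lever: on the top face of its ribbed pad, over the middle of the bar, about 42 mm from the lever's pivot; about 71 mm above the worktop when the lever is up, moves with the lever. The pad is 32 mm wide across the bar; it reaches from about 38 mm on the -y side of this point to the upright lug about 14 mm on its +y side.
- push_face (a point): centre of the flat face, towards -y of the board, of the upright lug on the jaw: 44 mm wide across the bar, 72 to 105 mm above the worktop, point at 88 mm. The lug, 10 mm thick, bridges the lever just behind the pad; fingertips that hold the pad down push on this face to move the jaw along +y. Over the bar, nothing on its -y side stands higher than the pad.
- shaker_a: clear glass salt shaker with a domed metal cap, 27 mm across, 74 mm tall, loose, one of three in a row on the board between the fixed end plate and the jaw; origin at the centre of its underside, z up; bystander, to be left standing where it is
- shaker_b: clear glass salt shaker with a domed metal cap, 27 mm across, 74 mm tall, loose, one of three in a row on the board between the fixed end plate and the jaw; origin at the centre of its underside, z up; bystander, to be left standing where it is
- shaker_c: clear glass salt shaker with a domed metal cap, 27 mm across, 74 mm tall, loose, one of three in a row on the board between the fixed end plate and the jaw; origin at the centre of its underside, z up; bystander, to be left standing where it is
- mug: navy mug, 68 x 90 x 62 mm, loose; origin at the centre of its underside; bystander in front of the board
- cup: pale green cup, 70 x 92 x 50 mm, loose; origin at the centre of its underside; bystander in front of the board
- tape_roll: roll of brown tape lying flat, 79 mm across, 37 mm high, loose; origin at the centre of its underside; bystander in front of the board
- cutter: yellow box cutter, 131 x 18 x 14 mm, loose, lying to the left of the board; origin at the centre of its underside; bystander
- end_face (a point): middle of the face of the aluminium end block at the board's +y end, which the jaw meets when fully home; the block is 50 mm wide across the bar, 16 mm thick, its top 56 mm above the worktop. Site at bar height, 40 mm above the worktop.

How it is judged:
On the way, in this order (a step that is already met when the one before it is completed fails the run):
1. the release lever is pressed down (value of joint release above 0.15 rad and contact force between the fingers and release above 0.5 N), for 0.1 s.
2. the jaw is pushed fully back against the end block (value of joint jaw above 0.155 m), for 0.1 s.
At the end, for the whole second after the job is handed in: The jaw is home against the end block (within 8 mm), the release lever has sprung up (below 0.13 rad), all shakers stand upright and at rest within 25 mm of where they were, and the mug, cup, tape roll and cutter are within 25 mm of where they were (value of joint jaw above 0.155 m and value of joint release below 0.13 rad and angle between each of shaker_a, shaker_b, shaker_c's own z axis and vertical below 0.15 rad and distance of each of shaker_a, shaker_b, shaker_c, mug, cup, tape_roll, cutter from where it was at the start of the episode below 0.025 m and linear speed of each of shaker_a, shaker_b, shaker_c below 0.02 m/s); the robot touches nothing.
It fails at once if a shaker is lifted, tipped or shifted more than 25 mm (height (world z) of any of shaker_a, shaker_b, shaker_c above 0.03 m or angle between any of shaker_a, shaker_b, shaker_c's own z axis and vertical above 0.3 rad or distance of any of shaker_a, shaker_b, shaker_c from where it was at the start of the episode above 0.025 m).
It fails at once if the mug, the cup, the tape roll or the cutter is moved more than 25 mm (distance of any of mug, cup, tape_roll, cutter from where it was at the start of the episode above 0.025 m).
It also fails if it takes over 35 s, if anything falls off the work surface, if the arm or the gripper's body presses on something with over 40 N, if the wrist force passes 120 N, or if a joint passes its speed limit or range.

## Working session

There is one attempt and no reset: what is moved stays moved. The work goes in short steps, Python scripts to look and compute and a shell command to move; the robot and the scene stay as the last step left them, time stands still between calls to the robot, and variables do not carry over. Pictures are saved under pics/ and viewed, about 8 in all and at most 12, crops included, and the job is handed in when it is done.

```bash
mkdir -p pics; ls
python3 - <<'E'
from plant import *
import cv2
for n in("top","side"):
    c=read_camera(n); cv2.imwrite(f"pics/{n}0.png",c["img"][...,::-1]); print(n,c["fov_y"],c["cx"],c["cy"],c["T"])
print(get_state())
E
```

```text
pics
top 45.50663361712104 318.0648227839923 200.20883855972227 [[-0.00669243 -0.99649795  0.08334897  0.41917127]
 [-0.99997132  0.0063735  -0.00409186  0.04671057]
 [ 0.0035463  -0.08337397 -0.99651202  1.14080686]
 [ 0.          0.          0.          1.        ]]
side 56.44260248063586 319.4169271044448 194.26876380726296 [[ 0.99700225  0.03936179 -0.06661199  0.53747311]
 [ 0.07674534 -0.61249066  0.78674351 -0.61562089]
 [-0.00983158 -0.78949721 -0.6136754   0.60547349]
 [ 0.          0.          0.          1.        ]]
{'time': 0.1, 'qpos': array([-1.34002717e+00,  2.87080911e-01,  1.57807615e+00, -2.11563425e-05,
        1.27857542e+00, -1.50000434e-01]), 'dq': array([ 0.00060345, -0.00141906, -0.00304789,  0.00031548, -0.00016894,
       -0.00044366]), 'joint_efforts': array([ 7.18508636e-04, -4.07294226e+01, -2.93698418e+01, -1.41712458e-04,
        3.39477883e-03,  8.41062729e-06]), 'eef_pos': array([ 0.25074122, -0.62607166,  0.24105825]), 'tcp_rot': array([-0.58507734,  0.39690632, -0.39578438,  0.58609266]), 'contact_force': array([ 0.70246255, -0.25803036, -0.00439357]), 'wrist_torque': array([ 0.00372084, -0.00185103,  0.00610617]), 'opening': 0.9985411168135113}
```

View pics/top0.png

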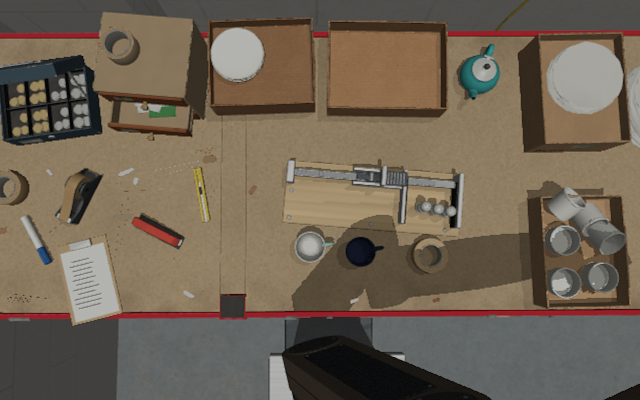

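View pics/side0.png

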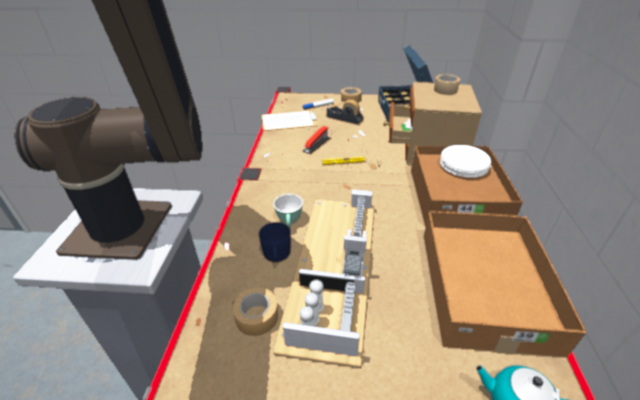

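The top view shows the board at about (285–463, 160–235), with the end block at (291,170), the end plate at (459,200), the lever and lug near (395,177), and the shakers at (427–452, 209). In the side view the jaw and lever are at about (353,255). I'll zoom in on both.

Run:
```python
import cv2
a=cv2.imread("pics/top0.png")[150:245,275:475]; b=cv2.imread("pics/side0.png")[180:370,265:395]
cv2.imwrite("pics/c1.png",cv2.resize(a,None,fx=4,fy=4,interpolation=cv2.INTER_CUBIC))
cv2.imwrite("pics/c2.png",cv2.resize(b,None,fx=3,fy=3,interpolation=cv2.INTER_CUBIC))
```

```text
(no output)
```

View pics/c1.png

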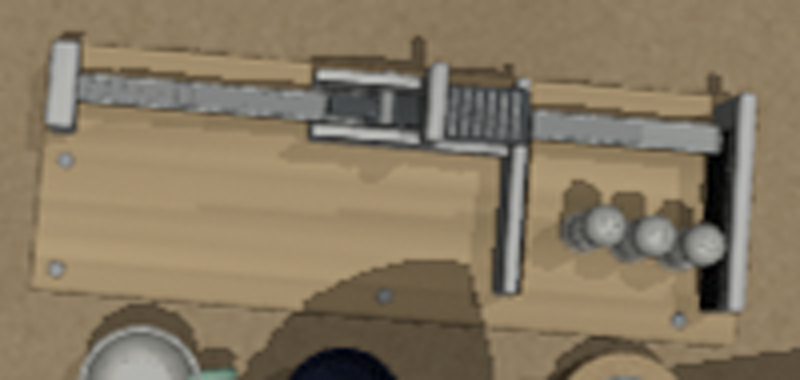

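View pics/c2.png

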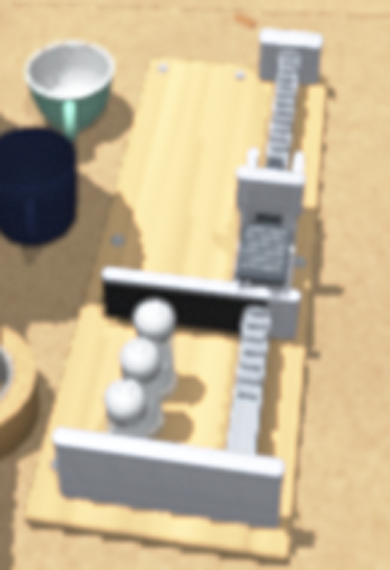

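The crops show it clearly. In top-crop pixels: lug top centre (437,102), ribbed pad x 450–525 at y≈112, end-block top centre (63,85), bar from (80,87) to (718,138), end-plate top centre (742,202). In the side crop, the lug's top edge runs about (240–303,172) and the pad is at (265,250).

```bash
cat > h.py <<'E'
import numpy as np
from plant import *
def ray(c,u,v,z):
    f=200/np.tan(np.radians(c["fov_y"]/2)); T=c["T"]
    d=T[:3,:3]@[(u-c["cx"])/f,(v-c["cy"])/f,1]; o=T[:3,3]
    return o+d*(z-o[2])/d[2]
E
python3 - <<'E'
from h import *
from scipy.spatial.transform import Rotation as R
np.set_printoptions(precision=4,suppress=True)
t=read_camera("top");s=read_camera("side")
P=lambda x,y,z:ray(t,275+x/4,150+y/4,z)
S=lambda x,y,z:ray(s,265+x/3,180+y/3,z)
a=P(80,87,.05);b=P(718,138,.05);d=a-b;th=np.arctan2(-d[0],d[1]);print("bar",a,b,np.linalg.norm(d),"yaw",th)
ey=np.array([-np.sin(th),np.cos(th),0]);ex=np.array([np.cos(th),np.sin(th),0])
pl=P(742,202,.07);e1=P(737,310,.07);e2=P(750,95,.07);print("plate",pl,"yaw",np.arctan2(*( (e2-e1)[[1,0]])))
O=b*0+ (a+b)/2; O=O-ex*.045
# y origin from plate (y=-.192)
O=O+ey*((pl-O)@ey+.192);print("O",O)
loc=lambda p:np.array([(p-O)@ex,(p-O)@ey,p[2]])
for n,p in dict(block=P(63,85,.056),blockface=P(78,87,.056),lugtop=P(437,102,.105),lugface=P(448,102,.105),lugfar=P(428,102,.105),pad_near_end=P(525,112,.06),plate=pl,lugS=S(271,172,.105),lugSfront=S(271,184,.105),padS=S(265,250,.07),jawplateS=S(200,285,.058),jawplateT=P(512,220,.058),blockS=S(290,38,.056),eplS=S(168,445,.07),
 shA=P(605,225,.07),shB=P(655,237,.07),shC=P(705,245,.07)).items(): print(n,p,loc(p))
st=get_state();print(R.from_quat(st["tcp_rot"]).as_matrix())
E
```

```text
bar [0.5766 0.095  0.05  ] [ 0.5447 -0.2724  0.05  ] 0.3687457665249056 yaw -0.08661736841806608
plate [ 0.506 -0.279  0.07 ] yaw -0.09180330188961623
O [ 0.5156 -0.0871  0.05  ]
block [0.577  0.1045 0.056 ] [0.0445 0.1961 0.056 ]
blockface [0.5758 0.0959 0.056 ] [0.0441 0.1875 0.056 ]
lugtop [ 0.5592 -0.1029  0.105 ] [ 0.0448 -0.012   0.105 ]
lugface [ 0.5591 -0.1089  0.105 ] [ 0.0452 -0.018   0.105 ]
lugfar [ 0.5592 -0.0979  0.105 ] [ 0.0444 -0.0071  0.105 ]
pad_near_end [ 0.5592 -0.1596  0.06  ] [ 0.0497 -0.0684  0.06  ]
plate [ 0.506 -0.279  0.07 ] [ 0.007 -0.192  0.07 ]
lugS [ 0.5616 -0.1027  0.105 ] [ 0.0471 -0.0116  0.105 ]
lugSfront [ 0.5616 -0.1134  0.105 ] [ 0.0481 -0.0223  0.105 ]
padS [ 0.5596 -0.1369  0.07  ] [ 0.0481 -0.0459  0.07  ]
jawplateS [ 0.5198 -0.1577  0.058 ] [ 0.0103 -0.07    0.058 ]
jawplateT [ 0.4975 -0.1512  0.058 ] [-0.0125 -0.0654  0.058 ]
blockS [0.579  0.1016 0.056 ] [0.0468 0.1935 0.056 ]
eplS [ 0.5087 -0.2776  0.07  ] [ 0.0096 -0.1904  0.07  ]
shA [ 0.4935 -0.2013  0.07  ] [-0.0122 -0.1157  0.07  ]
shB [ 0.4866 -0.2293  0.07  ] [-0.0167 -0.1442  0.07  ]
shC [ 0.4819 -0.2573  0.07  ] [-0.0189 -0.1726  0.07  ]
[[ 0.3717 -0.0003  0.9284]
 [-0.9284  0.0015  0.3717]
 [-0.0015 -1.      0.0002]]
```

The measurements agree: block face 187, plate −192, pad at bar height, board yaw −0.088. The lug's front face is at board (45, −18) mm. I'll turn so tool x = board +x and tool z = board +y, close the fingers and rise, then travel.

```bash
python3 -m inch '[{"ay":-0.11,"y":-16,"hand":1},{"ay":-0.11,"y":-16,"hand":1},{"ay":-0.11,"y":-16,"hand":1},{"ay":-0.11,"y":-16,"hand":1},{"ay":-0.11,"y":-16,"hand":1}]' 30; python3 -m inch '[{"ay":-0.11,"hand":1},{"ay":-0.11,"hand":1},{"ay":-0.11,"hand":1},{"ay":-0.11,"hand":1},{"ay":-0.11,"hand":1}]'; python3 -m inch '[{"x":15,"z":30,"hand":1},{"x":15,"z":30,"hand":1},{"x":15,"z":30,"hand":1},{"x":15,"z":30,"hand":1},{"x":15,"z":30,"hand":1}]'; python3 -m inch '[{"x":15,"z":30,"hand":1},{"x":15,"z":30,"hand":1},{"x":15,"z":30,"hand":1},{"x":15,"z":30,"hand":1},{"x":15,"z":30,"hand":1}]'
cat > p.py <<'E'
from h import *
from scipy.spatial.transform import Rotation as R
np.set_printoptions(precision=4,suppress=True)
s=get_state();th=-.088;p=s["eef_pos"]-[.5156,-.0871,0]
c,n=np.cos(th),np.sin(th)
print("t",s["time"],"board TCP mm",1000*np.array([p[0]*c+p[1]*n,-p[0]*n+p[1]*c,p[2]]),"F",s["contact_force"],"open",s["opening"])
m=R.from_quat(s["tcp_rot"]).as_matrix();print("x-yaw",np.arctan2(m[1,0],m[0,0]),"y",m[:,1])
E
python3 p.py
```

```text
t 0.2 board TCP mm [-216.3777 -560.3327  241.4431] F [-0.2211 -0.1742 -0.1876] open 1.00112279888086
x-yaw -1.1900089989750642 y [-0.0003  0.0015 -1.    ]validation failed for argument at $[0]...
validation failed for argument at $[0]...
validation failed for argument at $[0]...
validation failed for argument at $[0]...
```

All keys seem to be required in each row.

```bash
python3 -m inch '[{"ax":0,"ay":-0.11,"az":0,"x":0,"y":-16,"z":0,"hand":1},{"ax":0,"ay":-0.11,"az":0,"x":0,"y":-16,"z":0,"hand":1},{"ax":0,"ay":-0.11,"az":0,"x":0,"y":-16,"z":0,"hand":1},{"ax":0,"ay":-0.11,"az":0,"x":0,"y":-16,"z":0,"hand":1},{"ax":0,"ay":-0.11,"az":0,"x":0,"y":-16,"z":0,"hand":1}]' 30
python3 -m inch '[{"ax":0,"ay":-0.11,"az":0,"x":0,"y":0,"z":0,"hand":1},{"ax":0,"ay":-0.11,"az":0,"x":0,"y":0,"z":0,"hand":1},{"ax":0,"ay":-0.11,"az":0,"x":0,"y":0,"z":0,"hand":1},{"ax":0,"ay":-0.11,"az":0,"x":0,"y":0,"z":0,"hand":1},{"ax":0,"ay":-0.11,"az":0,"x":0,"y":0,"z":0,"hand":1}]'
python3 p.py
```

```text
time: 0.62
eef_pos: [0.2509, -0.6264, 0.3227]
tcp_rot: [-0.672, 0.221, -0.22, 0.672]
contact_force: [0.8, -0.7, -0.5]
opening: 0.297
time: 1.03
eef_pos: [0.2508, -0.6265, 0.3219]
tcp_rot: [-0.706, 0.03, -0.03, 0.707]
contact_force: [0.4, -0.0, -0.2]
opening: 0.004
t 1.0333 board TCP mm [-216.3318 -560.5602  321.9437] F [ 0.4261 -0.002  -0.2167] open 0.004378893772711434
x-yaw -0.08460818345223196 y [-0.0002  0.0006 -1.    ]
```

```bash
python3 -m inch '[{"ax":0,"ay":0,"az":0,"x":13,"y":0,"z":26,"hand":1},{"ax":0,"ay":0,"az":0,"x":13,"y":0,"z":26,"hand":1},{"ax":0,"ay":0,"az":0,"x":13,"y":0,"z":26,"hand":1},{"ax":0,"ay":0,"az":0,"x":13,"y":0,"z":26,"hand":1},{"ax":0,"ay":0,"az":0,"x":13,"y":0,"z":26,"hand":1}]' >/dev/null
python3 -m inch '[{"ax":0,"ay":0,"az":0,"x":13,"y":0,"z":26,"hand":1},{"ax":0,"ay":0,"az":0,"x":13,"y":0,"z":26,"hand":1},{"ax":0,"ay":0,"az":0,"x":13,"y":0,"z":26,"hand":1},{"ax":0,"ay":0,"az":0,"x":13,"y":0,"z":26,"hand":1},{"ax":0,"ay":0,"az":0,"x":13,"y":0,"z":26,"hand":1}]' 
python3 -m inch '[{"ax":0,"ay":0,"az":0,"x":13,"y":0,"z":26,"hand":1},{"ax":0,"ay":0,"az":0,"x":13,"y":0,"z":26,"hand":1},{"ax":0,"ay":0,"az":0,"x":13,"y":0,"z":26,"hand":1},{"ax":0,"ay":0,"az":0,"x":13,"y":0,"z":26,"hand":1},{"ax":0,"ay":0,"az":0,"x":13,"y":0,"z":26,"hand":1}]' >/dev/null
python3 -m inch '[{"ax":0,"ay":0,"az":0,"x":13,"y":0,"z":26,"hand":1},{"ax":0,"ay":0,"az":0,"x":13,"y":0,"z":26,"hand":1},{"ax":0,"ay":0,"az":0,"x":13,"y":0,"z":26,"hand":1},{"ax":0,"ay":0,"az":0,"x":13,"y":0,"z":26,"hand":1},{"ax":0,"ay":0,"az":0,"x":13,"y":0,"z":26,"hand":1}]' 
python3 p.py
```

```text
time: 1.87
eef_pos: [0.4042, -0.3779, 0.3222]
tcp_rot: [-0.706, 0.032, -0.032, 0.706]
contact_force: [0.0, -0.7, -0.6]
opening: 0.001
time: 2.7
eef_pos: [0.557, -0.1306, 0.3222]
tcp_rot: [-0.706, 0.032, -0.032, 0.706]
contact_force: [0.2, 0.3, 0.3]
opening: 0.003
t 2.7 board TCP mm [ 45.0894 -39.7347 322.1576] F [0.2061 0.2654 0.2761] open 0.0033897734804650462
x-yaw -0.0899025187166095 y [-0.0002  0.0001 -1.    ]
```

```bash
python3 -m inch '[{"ax":0,"ay":0,"az":0,"x":0,"y":30,"z":0,"hand":1},{"ax":0,"ay":0,"az":0,"x":0,"y":35,"z":0,"hand":1},{"ax":0,"ay":0,"az":0,"x":0,"y":35,"z":0,"hand":1},{"ax":0,"ay":0,"az":0,"x":0,"y":30,"z":0,"hand":1},{"ax":0,"ay":0,"az":0,"x":0,"y":30,"z":0,"hand":1}]' 
python3 -m inch '[{"ax":0,"ay":0,"az":0,"x":0,"y":25,"z":0,"hand":1},{"ax":0,"ay":0,"az":0,"x":0,"y":20,"z":0,"hand":1},{"ax":0,"ay":0,"az":0,"x":0,"y":15,"z":0,"hand":1},{"ax":0,"ay":0,"az":0,"x":0,"y":0,"z":0,"hand":1}]' 
python3 p.py
python3 - <<'E'
from h import *
import cv2
b=read_camera("side")["img"][150:320,265:415,::-1]
cv2.imwrite("pics/c3.png",cv2.resize(b,None,fx=3.5,fy=3.5,interpolation=cv2.INTER_CUBIC))
E
```

```text
time: 3.12
eef_pos: [0.5561, -0.1316, 0.1604]
tcp_rot: [-0.706, 0.032, -0.031, 0.706]
contact_force: [0.1, -0.5, -0.6]
opening: 0.002
time: 3.45
eef_pos: [0.5538, -0.1309, 0.098]
tcp_rot: [-0.705, 0.035, -0.029, 0.707]
contact_force: [-0.6, 0.2, -0.6]
opening: 0.002
t 3.45 board TCP mm [ 41.8693 -40.3037  97.9528] F [-0.5776  0.2147 -0.5511] open 0.0023439711335257883
x-yaw -0.09003303154708915 y [-0.0076  0.0033 -1.    ]
```

View pics/c3.png

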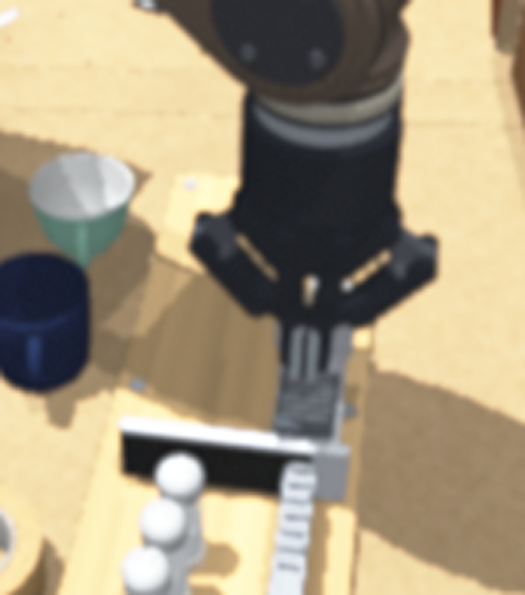

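The closed fingertips (about (305,375) in the crop) are just over the ribbed pad, in front of the lug and clear of the shakers. I'll centre in x, go down and press.

```bash
python3 -m inch '[{"ax":0,"ay":0,"az":0,"x":3,"y":5,"z":4,"hand":1},{"ax":0,"ay":0,"az":0,"x":0,"y":5,"z":0,"hand":1},{"ax":0,"ay":0,"az":0,"x":0,"y":4,"z":0,"hand":1},{"ax":0,"ay":0,"az":0,"x":0,"y":0,"z":0,"hand":1}]';python3 p.py
python3 -m inch '[{"ax":0,"ay":0,"az":0,"x":0,"y":3,"z":0,"hand":1},{"ax":0,"ay":0,"az":0,"x":0,"y":3,"z":0,"hand":1},{"ax":0,"ay":0,"az":0,"x":0,"y":3,"z":0,"hand":1},{"ax":0,"ay":0,"az":0,"x":0,"y":0,"z":0,"hand":1}]'; python3 p.py
```

```text
time: 3.83
eef_pos: [0.5599, -0.1282, 0.0881]
tcp_rot: [-0.706, 0.032, -0.032, 0.706]
contact_force: [0.6, 0.2, -0.3]
opening: -0.0
t 3.8333 board TCP mm [ 47.7286 -37.0622  88.1417] F [ 0.5994  0.1625 -0.257 ] open -0.0004907389544486749
x-yaw -0.08969236845520458 y [-0.0002  0.     -1.    ]
time: 4.17
eef_pos: [0.5602, -0.1287, 0.0794]
tcp_rot: [0.707, -0.032, 0.032, -0.706]
contact_force: [-1.0, 0.2, 2.6]
opening: 0.003
t 4.1667 board TCP mm [ 48.0804 -37.4968  79.4111] F [-0.981   0.1779  2.6187] open 0.0032220165766000787
x-yaw -0.09004251044786335 y [ 0.0007 -0.0005 -1.    ]
```

```bash
python3 -m inch '[{"ax":0,"ay":0,"az":0,"x":-2,"y":2,"z":0,"hand":1},{"ax":0,"ay":0,"az":0,"x":0,"y":2,"z":0,"hand":1},{"ax":0,"ay":0,"az":0,"x":0,"y":2,"z":0,"hand":1},{"ax":0,"ay":0,"az":0,"x":0,"y":2,"z":0,"hand":1},{"ax":0,"ay":0,"az":0,"x":0,"y":0,"z":0,"hand":1}]';python3 p.py
```

```text
time: 4.58
eef_pos: [0.5592, -0.1291, 0.0722]
tcp_rot: [0.707, -0.031, 0.033, -0.706]
contact_force: [2.3, -2.5, 5.4]
opening: -0.0
t 4.5833 board TCP mm [ 47.1421 -37.9856  72.1774] F [ 2.2649 -2.5374  5.4368] open -9.586738605194709e-05
x-yaw -0.09033040940621104 y [ 0.0034 -0.0017 -1.    ]
```

```bash
python3 -m inch '[{"ax":0,"ay":0,"az":0,"x":-1,"y":1,"z":0,"hand":1},{"ax":0,"ay":0,"az":0,"x":0,"y":0,"z":2,"hand":1},{"ax":0,"ay":0,"az":0,"x":0,"y":0,"z":4,"hand":1},{"ax":0,"ay":0,"az":0,"x":0,"y":0,"z":4,"hand":1},{"ax":0,"ay":0,"az":0,"x":0,"y":0,"z":4,"hand":1}]';python3 p.py
python3 -m inch '[{"ax":0,"ay":0,"az":0,"x":0,"y":0,"z":4,"hand":1},{"ax":0,"ay":0,"az":0,"x":0,"y":0,"z":4,"hand":1},{"ax":0,"ay":0,"az":0,"x":0,"y":0,"z":4,"hand":1},{"ax":0,"ay":0,"az":0,"x":0,"y":0,"z":4,"hand":1}]';python3 p.py
```

```text
time: 5.0
eef_pos: [0.56, -0.1151, 0.0718]
tcp_rot: [0.707, -0.03, 0.034, -0.706]
contact_force: [3.6, -3.4, 5.6]
opening: -0.002
t 5.0 board TCP mm [ 46.7101 -24.019   71.8232] F [ 3.5785 -3.4299  5.6303] open -0.002388097281456754
x-yaw -0.09041725252479497 y [ 0.0047 -0.0022 -1.    ]
time: 5.33
eef_pos: [0.5614, -0.0991, 0.0718]
tcp_rot: [0.707, -0.03, 0.034, -0.706]
contact_force: [2.6, -1.8, 6.1]
opening: -0.003
t 5.3333 board TCP mm [46.7125 -7.8837 71.8041] F [ 2.6404 -1.8346  6.0926] open -0.0030722980357216793
x-yaw -0.09023465006977083 y [ 0.0046 -0.0021 -1.    ]
```

The jaw follows at about 2–3 N with the lever held down. I'll keep pushing.

```bash
python3 -m inch '[{"ax":0,"ay":0,"az":0,"x":0,"y":0,"z":6,"hand":1},{"ax":0,"ay":0,"az":0,"x":0,"y":0,"z":7,"hand":1},{"ax":0,"ay":0,"az":0,"x":0,"y":0,"z":7,"hand":1},{"ax":0,"ay":0,"az":0,"x":0,"y":0,"z":7,"hand":1},{"ax":0,"ay":0,"az":0,"x":0,"y":0,"z":7,"hand":1}]';python3 p.py
python3 -m inch '[{"ax":0,"ay":0,"az":0,"x":0,"y":0,"z":7,"hand":1},{"ax":0,"ay":0,"az":0,"x":0,"y":0,"z":7,"hand":1},{"ax":0,"ay":0,"az":0,"x":0,"y":0,"z":7,"hand":1},{"ax":0,"ay":0,"az":0,"x":0,"y":0,"z":7,"hand":1},{"ax":0,"ay":0,"az":0,"x":0,"y":0,"z":7,"hand":1}]';python3 p.py
```

```text
time: 5.75
eef_pos: [0.5644, -0.0651, 0.0718]
tcp_rot: [0.707, -0.03, 0.033, -0.706]
contact_force: [3.2, -2.8, 6.1]
opening: -0.003
t 5.75 board TCP mm [46.7085 26.2145 71.7711] F [ 3.1855 -2.817   6.126 ] open -0.002856823146260598
x-yaw -0.09011833736154792 y [ 0.0043 -0.0021 -1.    ]
time: 6.17
eef_pos: [0.5675, -0.0301, 0.0717]
tcp_rot: [0.707, -0.03, 0.033, -0.706]
contact_force: [3.4, -3.2, 6.3]
opening: 0.001
t 6.1667 board TCP mm [46.7355 61.3206 71.7441] F [ 3.4156 -3.2203  6.2625] open 0.0014611565499148683
x-yaw -0.0900751476458487 y [ 0.0042 -0.0018 -1.    ]
```

```bash
python3 -m inch '[{"ax":0,"ay":0,"az":0,"x":0,"y":0,"z":7,"hand":1},{"ax":0,"ay":0,"az":0,"x":0,"y":0,"z":7,"hand":1},{"ax":0,"ay":0,"az":0,"x":0,"y":0,"z":6,"hand":1},{"ax":0,"ay":0,"az":0,"x":0,"y":0,"z":5,"hand":1},{"ax":0,"ay":0,"az":0,"x":0,"y":0,"z":4,"hand":1}]';python3 p.py
python3 -m inch '[{"ax":0,"ay":0,"az":0,"x":0,"y":0,"z":3,"hand":1},{"ax":0,"ay":0,"az":0,"x":0,"y":0,"z":3,"hand":1},{"ax":0,"ay":0,"az":0,"x":0,"y":0,"z":3,"hand":1}]';python3 p.py
```

```text
time: 6.58
eef_pos: [0.5701, -0.0011, 0.0717]
tcp_rot: [0.707, -0.03, 0.033, -0.706]
contact_force: [2.7, -3.2, 5.5]
opening: 0.003
t 6.5833 board TCP mm [46.7449 90.5077 71.6908] F [ 2.6936 -3.2252  5.459 ] open 0.0028275450563566883
x-yaw -0.08975273368350638 y [ 0.0041 -0.0015 -1.    ]
time: 6.83
eef_pos: [0.5708, 0.0076, 0.0716]
tcp_rot: [0.707, -0.03, 0.033, -0.706]
contact_force: [1.3, -5.3, 6.6]
opening: 0.001
t 6.8333 board TCP mm [46.6289 99.1674 71.65  ] F [ 1.3466 -5.2567  6.5812] open 0.0007361926934814001
x-yaw -0.08969171815449335 y [ 0.0035 -0.0019 -1.    ]
```

```bash
python3 -m inch '[{"ax":0,"ay":0,"az":0,"x":0,"y":0,"z":3,"hand":1},{"ax":0,"ay":0,"az":0,"x":0,"y":0,"z":3,"hand":1},{"ax":0,"ay":0,"az":0,"x":0,"y":0,"z":0,"hand":1},{"ax":0,"ay":0,"az":0,"x":0,"y":0,"z":0,"hand":1}]';python3 p.py
```

```text
time: 7.17
eef_pos: [0.5703, 0.0133, 0.0714]
tcp_rot: [0.707, -0.031, 0.032, -0.706]
contact_force: [0.3, -4.9, 7.5]
opening: -0.001
t 7.1667 board TCP mm [ 45.7172 104.7753  71.3742] F [ 0.2523 -4.8905  7.4982] open -0.0009940167039808238
x-yaw -0.08928010801906089 y [ 0.0008 -0.0023 -1.    ]
```

```bash
python3 -m inch '[{"ax":0,"ay":0,"az":0,"x":0,"y":0,"z":2,"hand":1},{"ax":0,"ay":0,"az":0,"x":0,"y":0,"z":2,"hand":1},{"ax":0,"ay":0,"az":0,"x":0,"y":0,"z":0,"hand":1}]';python3 p.py;python3 -m inch '[{"ax":0,"ay":0,"az":0,"x":0,"y":0,"z":2,"hand":1},{"ax":0,"ay":0,"az":0,"x":0,"y":0,"z":2,"hand":1},{"ax":0,"ay":0,"az":0,"x":0,"y":0,"z":0,"hand":1}]';python3 p.py
python3 - <<'E'
from h import *
import cv2
a=read_camera("side")["img"][130:330,235:415,::-1];b=read_camera("top")["img"][150:250,270:470,::-1]
cv2.imwrite("pics/c4.png",np.hstack([cv2.resize(a,(360,400),interpolation=cv2.INTER_CUBIC),np.vstack([cv2.resize(b,(440,220),interpolation=cv2.INTER_CUBIC),np.zeros((180,440,3),np.uint8)])]))
E
```

```text
time: 7.42
eef_pos: [0.5705, 0.0145, 0.0714]
tcp_rot: [0.709, -0.031, 0.031, -0.704]
contact_force: [-1.6, -14.3, 7.5]
opening: -0.0
t 7.4167 board TCP mm [ 45.7062 106.0716  71.4432] F [ -1.5999 -14.2501   7.4594] open -0.0004448543121460834
x-yaw -0.08763150959319453 y [-0.0005 -0.0077 -1.    ]
time: 7.67
eef_pos: [0.5705, 0.0146, 0.0715]
tcp_rot: [0.712, -0.031, 0.03, -0.701]
contact_force: [-3.9, -26.9, 8.8]
opening: 0.001
t 7.6667 board TCP mm [ 45.7188 106.1747  71.47  ] F [ -3.8582 -26.9119   8.7594] open 0.0006912086083099234
x-yaw -0.0863162409396491 y [-0.0021 -0.0146 -0.9999]
```

View pics/c4.png

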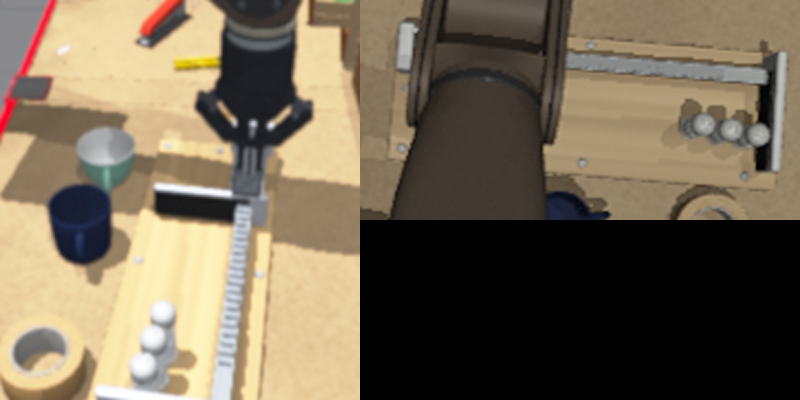

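The jaw stops hard at TCP y = 106 mm with about 27 N, which agrees with the predicted travel to the end block. The shakers are standing. I'll relieve most of the push (the command is about 7 mm past the stop) without dragging back, then lift straight up.

```bash
python3 -m inch '[{"ax":0,"ay":0,"az":0,"x":0,"y":0,"z":-2,"hand":1},{"ax":0,"ay":0,"az":0,"x":0,"y":0,"z":-2,"hand":1},{"ax":0,"ay":0,"az":0,"x":0,"y":0,"z":0,"hand":1}]';python3 p.py;python3 -m inch '[{"ax":0,"ay":0,"az":0,"x":0,"y":-3,"z":0,"hand":1},{"ax":0,"ay":0,"az":0,"x":0,"y":-4,"z":0,"hand":1},{"ax":0,"ay":0,"az":0,"x":0,"y":-5,"z":0,"hand":1},{"ax":0,"ay":0,"az":0,"x":0,"y":-6,"z":0,"hand":1},{"ax":0,"ay":0,"az":0,"x":0,"y":-6,"z":-2,"hand":1}]';python3 p.py
```

```text
time: 8.02
eef_pos: [0.5704, 0.0145, 0.0714]
tcp_rot: [0.709, -0.032, 0.032, -0.704]
contact_force: [-1.1, -13.1, 7.0]
opening: 0.001
t 8.0167 board TCP mm [ 45.672  106.0472  71.3866] F [ -1.1262 -13.1091   6.9799] open 0.0012393002648547773
x-yaw -0.08944925008373757 y [-0.0004 -0.006  -1.    ]
time: 8.43
eef_pos: [0.5676, 0.0167, 0.0924]
tcp_rot: [-0.706, 0.034, -0.03, 0.707]
contact_force: [-0.2, -0.8, -0.1]
opening: 0.004
t 8.4333 board TCP mm [ 42.6442 107.9724  92.4194] F [-0.1629 -0.8122 -0.1489] open 0.004146887917603528
x-yaw -0.09035325649290285 y [-0.0063  0.0015 -1.    ]
```

Clear of the pad. Next I raise, retreat toward −y, and look.

```bash
python3 -m inch '[{"ax":0,"ay":0,"az":0,"x":0,"y":-20,"z":-4,"hand":1},{"ax":0,"ay":0,"az":0,"x":0,"y":-30,"z":0,"hand":1},{"ax":0,"ay":0,"az":0,"x":0,"y":-35,"z":0,"hand":1},{"ax":0,"ay":0,"az":0,"x":0,"y":-35,"z":0,"hand":1},{"ax":0,"ay":0,"az":0,"x":0,"y":-35,"z":0,"hand":1}]'
python3 -m inch '[{"ax":0,"ay":0,"az":0,"x":0,"y":-20,"z":-30,"hand":1},{"ax":0,"ay":0,"az":0,"x":0,"y":0,"z":-35,"hand":1},{"ax":0,"ay":0,"az":0,"x":0,"y":0,"z":-35,"hand":1},{"ax":0,"ay":0,"az":0,"x":0,"y":0,"z":-35,"hand":1},{"ax":0,"ay":0,"az":0,"x":0,"y":0,"z":-35,"hand":1}]'
python3 -m inch '[{"ax":0,"ay":0,"az":0,"x":0,"y":0,"z":-35,"hand":1},{"ax":0,"ay":0,"az":0,"x":0,"y":0,"z":-35,"hand":1},{"ax":0,"ay":0,"az":0,"x":0,"y":0,"z":-35,"hand":1},{"ax":0,"ay":0,"az":0,"x":0,"y":0,"z":-30,"hand":1},{"ax":0,"ay":0,"az":0,"x":0,"y":0,"z":0,"hand":1}]'
python3 p.py
python3 - <<'E'
from h import *
import cv2
a=read_camera("side")["img"][150:370,235:395,::-1];b=read_camera("top")["img"][150:280,275:475,::-1]
b=cv2.resize(b,None,fx=2.4,fy=2.4,interpolation=cv2.INTER_CUBIC); a=cv2.resize(a,(319,438),interpolation=cv2.INTER_CUBIC)
c=np.zeros((440,800,3),np.uint8);c[:438,:319]=a;c[:312,320:]=b
cv2.imwrite("pics/c5.png",c)
E
```

```text
time: 8.85
eef_pos: [0.568, 0.0134, 0.2495]
tcp_rot: [-0.706, 0.033, -0.03, 0.707]
contact_force: [0.9, -0.8, -0.0]
opening: -0.002
time: 9.27
eef_pos: [0.5531, -0.157, 0.2685]
tcp_rot: [-0.705, 0.032, -0.031, 0.707]
contact_force: [0.2, -0.4, 0.1]
opening: -0.001
time: 9.68
eef_pos: [0.5406, -0.2951, 0.2678]
tcp_rot: [-0.706, 0.034, -0.032, 0.707]
contact_force: [-0.2, 0.9, -0.0]
opening: -0.001
t 9.6833 board TCP mm [  43.2118 -205.0047  267.8171] F [-0.1957  0.8553 -0.0085] open -0.0012193482134914418
x-yaw -0.0946227368395978 y [-0.0028  0.0015 -1.    ]
```

View pics/c5.png

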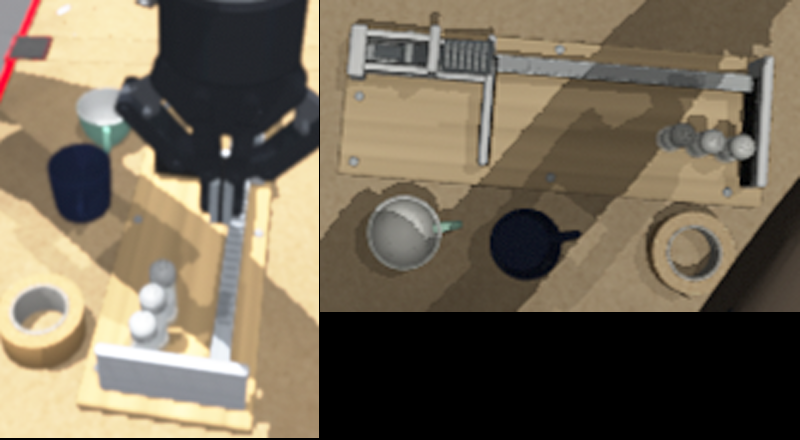

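```bash
python3 -c "
from h import *
t=read_camera('top');p=ray(t,275+(434-320)/2.4,150+42/2.4,.105)-[.5156,-.0871,0];print('lug top board y',p[0]*.088+p[1]*.996)
sign_off()"
```

```text
lug top board y 0.12434007344105451
the job is handed in; nothing more can be done
```

I pressed the release lever down with the closed fingertips and held it there. I then pushed the lug about 135 mm along the bar until the jaw stopped hard against the end block. After easing off the push I lifted straight up, backed away and handed the job in at about 9.8 s.

**Jaw:** the push force rose to about 27 N with no further movement, which is what contact with the end block should give. In the last top view the jaw touches the end block. The lug measured at board y ≈ 124 mm, against about −12 mm at the start, which matches the distance pushed.

**Lever:** it was held pressed with 5–9 N during the push. After the lift the force on the tool was near zero and the arm was clear. I had no direct reading of the lever angle after letting go. I take it to have sprung up because nothing is holding it and the pad looked as it did at the start.

**Everything else:** in the last pictures the shakers stand in their row, and the mug, cup and tape roll look unmoved. I judged this by eye, not by measurement. The cutter was outside the last crops, but the arm never went near it.

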